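Close the tumbling barrel with its bayonet lid

ROBOT

A 6-joint arm with a two-finger parallel gripper is mounted at the origin on a cart in front of the work surface, level with it; the furniture and walls round the work are solid. World frame = base frame: x ahead of the robot, y to its left, z up, the work surface at z = 0. Lengths are in m, angles in degrees, forces in N, time in s.
With the tool pointing down it reaches from about 0.4 to 0.825 m from the base axis. Payload 7 kg.
Tool frame: the origin (TCP) lies on the centre line of the jaws, within the pads' length; the fingertips stand 14 mm ahead of it and the grasp point (between the pads) lies 5 mm behind it; z points along the fingers, y is the line along which they close (so a half turn about z gives the same grasp; the last joint's range is limited). The gripper opens to 88 mm and grips with 3 to 60 N. Pads are 19 mm wide; open, the fingers measure 130 mm over their backs; the gripper's body (78 mm by 193 mm) begins 47 mm behind the grasp point.
Start: joints at [-48.065, 20.546, 0.682, 0, -70.136, -16.507], TCP at [0.29, -0.61, 0.207] pointing down, gripper open.
Joint ranges: [-176.03, 176.03], [-82.01, 121.73], [-58.28, 71.71], [-173.87, 95.51], [-174.79, -0.11], [-173.66, 173.66]. Speed limits (degrees/s): [136.94, 136.94, 172.46, 180, 180, 180].

INTERFACE

Orientations are given as [roll, pitch, yaw] about the fixed x, y, z axes, in that order (R = Rz(yaw) Ry(pitch) Rx(roll)).
In Python, from plant import r gives the robot as it stands.
- The arm moves only by the tool send_rows, never from a script. Its argument "steps" is a list of rows, each an object with "dp": the shift along the tool's x, y, z in mm, a list of three; "roll": the turn about the tool's z in rad; "jaw": the opening in per cent of the stroke, from 0 (shut) to 100 (fully open). In form: [{"dp": [tx, ty, tz], "roll": roll, "jaw": jaw}, ...]. A call has 1 to 5 rows; each row is the pose to reach, as a shift and turn from the pose commanded when the call began, along the tool's axes at that moment; what a row does not reach only later rows make up. A row lasts 1/8 s, in which the tool goes at most 62.5 mm and 10.7 degrees, less where a joint would pass 70% of its speed; a pose out of reach is approached as far as the arm can. A call with a gripper value outside its range is refused whole. The fingers move at their own pace and stop on an object; "newtons" is the grip in N (left out, the last holds). Time passes only in rows, so rows that repeat a pose let the fingers close. It gives the time, the measured TCP pose, the force, the opening and the grip force at its end, in the units of the state.
- r.get_state(): the state, without advancing time (a new reading comes with each control period).
- r.capture(name): name is "scene" or "side" or "wrist"; returns a dict with "image" (480x640x3 uint8, blue, green, red), "K" (3x3 intrinsics, pixels), "rvec" (rotation vector, rad) and "tvec" (3), from world to camera coordinates, as OpenCV has them. Camera axes: x right, y down, z forward; pixel columns grow to the right and rows downward; lengths in m; the calibration is good to about 2 mm. A picture is of the moment at which its call begins. There is no depth.
- r.close_job(): hands the job in; it is judged then, once.
The state is a dict: "time_s": time; "joints": joint angles; "qd": joint speeds; "joint_torque": joint torques, N m; "tcp_pos": TCP position; "eef_rot": TCP orientation; "contact_force": force on the tool from outside, world axes, zero at the start; "moment": the same for the moment, N m; "gripper_width": finger opening in m; "gripper_force": force on a finger pad.
Only numpy, scipy, OpenCV 4.12 (cv2) and the standard library are available. Lean on these libraries where they do the work, as an engineer would, in place of code of your own. Each camera call takes 0.05 s, during which the arm holds its last target. There are 200 camera calls.

TASK

Close the polishing barrel: put the loose lid on so that its two lugs drop through the two notches in the barrel's rim and its flange sits flat on the rim, then turn the lid clockwise (seen from above) as far as it goes, so that it is locked, and let go. Leave the saucer, the steel block and the hammer where they are.

Things in the scene. Friction and masses are not known exactly. Their poses are not given: they have to be found in the camera images.
- barrel_mouth (a point): Centre of the barrel's mouth, level with the rim's top, 95 mm above the bench. The polishing barrel is an upright dark steel pot, 104 mm across (foot 124 mm), fixed to the bench, steel shot low inside. Its bright rim is a lip 8 mm thick with a round opening 77 mm across, cut by two opposite notches. x axis: through both notches (on +x and -x, alike); z up.
- barrel_notch (a point): Middle of one of the two notches, level with the rim's top, 42.5 mm from the mouth's centre. Each is 23 mm wide, reaching out to 93 mm across; a small block outside the rim marks it. Below the lip a groove runs from it clockwise (from above): a lug that is down in it turns clockwise about 65 degrees, to a solid stop; anticlockwise it is blocked within 9 degrees. No spring, light friction.
- lid_handle (a point): Centre of the lid's grip bar (black, 70 x 20 mm, 30 mm high), 15 mm above the top of the round metal flange, which is 102 mm across, 6 mm thick. x axis: along the bar and through both lugs; z up. About 0.2 kg, lies right way up on the bench, this point then 37 mm up. It is 21 mm above barrel_mouth when the lid is home, 37 mm if the lugs only stand on the rim. The same after half a turn.
- lid_lug (a point): Outer end of one of the lid's two equal, opposite lugs, 43.5 mm from the lid's axis, below one end of the grip bar (34 mm below its centre). Under the flange is a round plug, 73 mm across, 16 mm deep, its foot slightly bevelled; the lugs are at the plug's foot, 18 mm wide, 5.5 mm thick, 87 mm across over both. They fit down through the barrel's notches with 2 to 3 mm to spare each side.
- ochre_saucer: Terracotta saucer, 86 mm across, 18 mm high, on the bench; origin at the centre of its underside. Leave alone.
- bench_block: Square flat steel block, 62 x 62 x 23 mm, on the bench; origin at the centre of its underside. Leave alone.
- chasing_hammer: Hammer with a wooden shaft lying on the bench, 240 mm long along its y axis, 64 mm across the head (at -y), 25 mm high; origin at the middle of its underside. Leave alone.
Things that resemble listed ones, but are neither listed nor needed, are in the scene too. What is meant by the part that bears lid_handle is not turquoise, and is the larger of those in its own colour.

How it is judged:
By the outcome, as a careful person would: the job done as asked, in the order asked, and still so for the second after the job is handed in, with the robot touching nothing.
It also fails if it takes over 40 s, if anything falls off the work surface, if the arm or the gripper's body presses on something with over 40 N, if the wrist force passes 120 N, or if a joint passes its speed limit or range.

## Working session

There is one attempt and no reset: what is moved stays moved. The work goes in short steps, Python scripts to look and compute and a tool call to move; the robot and the scene stay as the last step left them, time stands still between calls to the robot, and variables do not carry over. Pictures are saved under pics/ and viewed, at most 13 in all, crops included, and the job is handed in when it is done.

Besides the shell and the picture viewer there is one more tool, called after ">>>" as name([rows], argument=value, ...), one row to a line, values as JSON. send_rows: Moves the arm, as the interface text tells. Its arguments: {"type":"object","properties":{"steps":{"type":"array","items":{"type":"object","properties":{"dp":{"type":"array","items":{"type":"number"}},"roll":{"type":"number"},"jaw":{"type":"number"}}}},"newtons":{"type":"number"}},"required":["steps"]}

```bash
mkdir -p pics; cat > h.py <<'E'
import sys; sys.path.insert(0,'.')
import numpy as np, cv2
from plant import r
def cap(n,f=None):
    c=r.capture(n)
    if f: cv2.imwrite('pics/'+f,c['image'])
    return c
def ray(c,px,z):
    R=cv2.Rodrigues(np.array(c['rvec'],float))[0]; t=np.array(c['tvec'],float).ravel()
    d=R.T@np.linalg.inv(np.array(c['K']))@np.array([px[0],px[1],1.]); o=-R.T@t
    return o+d*(z-o[2])/d[2]
def proj(c,P):
    return cv2.projectPoints(np.array(P,float).reshape(-1,1,3),np.array(c['rvec'],float),np.array(c['tvec'],float),np.array(c['K'],float),None)[0].reshape(-1,2)
E
python3 - <<'E'
from h import *
a=cap('scene','scene.png');b=cap('side','side.png')
print(r.get_state())
for c in(a,b):
    R=cv2.Rodrigues(np.array(c['rvec'],float))[0];print(-R.T@np.array(c['tvec']).ravel())
E
```

```text
{'time_s': 0.1, 'joints': array([-4.80654376e+01,  2.05857972e+01,  6.40143664e-01, -1.71561267e-02,
       -7.01354165e+01, -1.65067535e+01]), 'qd': array([ 0.01307161,  0.00465271,  0.15328492,  0.11353482,  0.03920501,
       -0.01022855]), 'joint_torque': array([-1.29385502e-03, -5.84163022e+01,  2.93754208e+01,  7.01567754e+00,
        1.01574478e-02, -6.39050882e-05]), 'tcp_pos': array([ 0.28960466, -0.60921558,  0.20634405]), 'eef_rot': array([ 1.79917688e+02, -7.57212383e-03, -1.54578027e+02]), 'contact_force': array([-0.85296967,  0.69205404,  0.80694203]), 'moment': array([-0.0207263 , -0.02372733,  0.02043509]), 'gripper_force': 0.0, 'gripper_width': 0.08734389960988163}
[-0.15951799  0.67046172  0.7889628 ]
[ 0.22876283 -1.44708219  0.73504712]
```

View pics/scene.png

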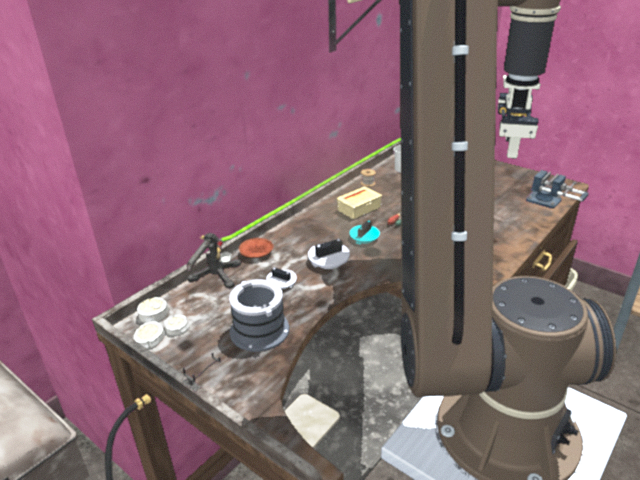

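View pics/side.png

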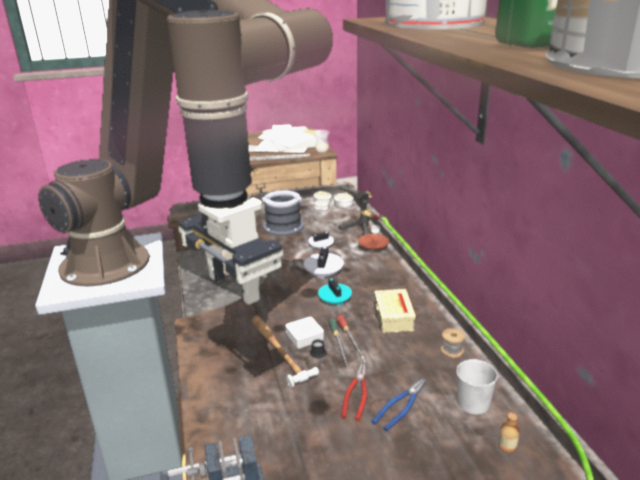

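Candidates for the lid:

| Candidate | Scene px | Side px |
|---|---|---|
| Large white lid | (328,255) | (323,263) |
| Small white lid | (281,278) | (321,241) |
| Turquoise lid | (364,233) | (335,293) |

The description points to the large white one. The barrel is at scene (257,310) and side (283,210). Next I'll check with a crop and measure.

```bash
cat > m.py <<'E'
from h import *
def white(c,box,th=150):
    x0,y0,x1,y1=box; im=c['image'][y0:y1,x0:x1].astype(int)
    m=((im.min(2)>th)&(im.max(2)-im.min(2)<40)).astype(np.uint8)
    return m
a=cap('scene');b=cap('side')
def crop(c,x0,y0,x1,y1,k): return cv2.resize(c['image'][y0:y1,x0:x1],None,fx=k,fy=k,interpolation=cv2.INTER_CUBIC)
A=crop(a,215,225,395,350,4); B=crop(b,250,180,365,310,4)
cv2.imwrite('pics/cA.png',A);
w=np.zeros((600,800,3),np.uint8)
A2=crop(a,215,225,395,350,2.3);B2=crop(b,250,180,350,310,3.8)
w[:A2.shape[0],:A2.shape[1]]=A2; w[:B2.shape[0],420:420+B2.shape[1]]=B2
cv2.imwrite('pics/crop1.png',w)
def hull(c,box,seed,z,bright,d):
    g=c['image'].max(2).astype(int)
    m=np.zeros_like(g,np.uint8);x0,y0,x1,y1=box
    im=c['image'].astype(int);m[y0:y1,x0:x1]=((im.min(2)>bright)&((im.max(2)-im.min(2))<40))[y0:y1,x0:x1]
    n,l,s,ce=cv2.connectedComponentsWithStats(m); 
    k=1+np.argmax(s[1:,4]); cs,_=cv2.findContours((l==k).astype(np.uint8),cv2.RETR_EXTERNAL,cv2.CHAIN_APPROX_NONE)
    h=cv2.convexHull(max(cs,key=len)).reshape(-1,2)
    P=np.array([ray(c,p,z)[:2] for p in h]); (cx,cy),rad=cv2.minEnclosingCircle((P*1000).astype(np.float32))
    e=cv2.fitEllipse((P*1000).astype(np.float32)); print(d,s[k],'circle',cx,cy,2*rad,'ell',e)
for br in(130,160):
    hull(a,(302,235,354,275),0,.022,br,'lid scene');hull(b,(298,247,350,280),0,.022,br,'lid side')
    hull(a,(225,278,290,320),0,.095,br,'rim scene');hull(b,(258,188,306,212),0,.095,br,'rim side')
E
python3 m.py
```

```text
lid scene [302 244  51  25 648] circle 549.62158203125 -204.49197387695312 141.2281494140625 ell ((550.0698852539062, -204.96871948242188), (109.96682739257812, 137.6331024169922), 154.26708984375)
lid side [298 247  52  33 923] circle 552.4422607421875 -201.6982421875 196.63092041015625 ell ((582.8246459960938, -105.27766418457031), (142.1704559326172, 388.1090087890625), 164.36474609375)
rim scene [ 225  278   65   42 1350] circle 496.43096923828125 80.92485046386719 164.6260223388672 ell ((506.5239562988281, 84.19762420654297), (129.13229370117188, 163.9252471923828), 161.8800811767578)
rim side [258 189  48  22 560] circle 487.9485168457031 60.63986587524414 172.06736755371094 ell ((495.1500244140625, 57.928810119628906), (139.27513122558594, 167.9883575439453), 126.8117904663086)
lid scene [302 245  48  23 535] circle 556.7518920898438 -206.6065216064453 121.41766357421875 ell ((554.20263671875, -205.6034393310547), (106.5908432006836, 119.30194091796875), 163.10914611816406)
lid side [306 249  40  29 583] circle 568.5589599609375 -222.9868927001953 151.06752014160156 ell ((558.6759033203125, -213.1031494140625), (97.59188079833984, 149.08470153808594), 148.54168701171875)
rim scene [ 225  278   65   37 1082] circle 509.68682861328125 68.6211929321289 145.85995483398438 ell ((504.83941650390625, 72.97956848144531), (116.86199951171875, 136.92185974121094), 158.5756072998047)
rim side [258 190  44  20 443] circle 482.9737243652344 64.3968505859375 158.80740356445312 ell ((491.2894592285156, 60.798851013183594), (125.1063461303711, 156.880859375), 129.37608337402344)
```

View pics/crop1.png

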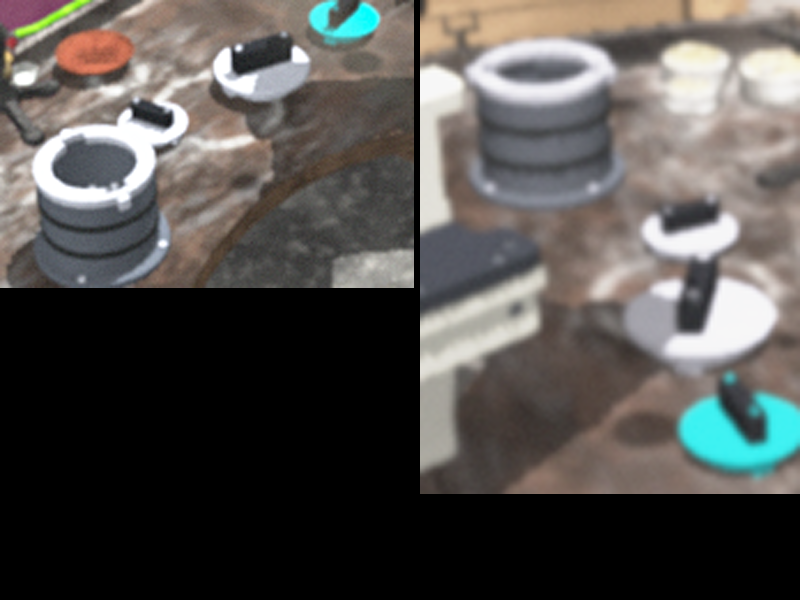

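```bash
python3 - <<'E'
from h import *
from scipy.spatial.transform import Rotation as Ro
c=cap('wrist');s=r.get_state()
R=cv2.Rodrigues(np.array(c['rvec'],float))[0];o=-R.T@np.array(c['tvec']).ravel()
T=Ro.from_euler('xyz',s['eef_rot'],degrees=True).as_matrix()
print('cam in tool',T.T@(o-s['tcp_pos']),'axis in tool',T.T@R.T, c['K'])
a=cap('scene')
p,q=ray(a,(245.5,283),.093),ray(a,(268.5,312),.093);print(p,q,(p+q)/2,np.degrees(np.arctan2(*(p-q)[1::-1])))
u,v=ray(a,(317,246),.052),ray(a,(341,241),.052);print('bar',u,v,np.degrees(np.arctan2(*(u-v)[1::-1])))
g=np.array([.555,-.206,.30]);print('to lid, mm tool',T.T@(g-s['tcp_pos'])*1e3)
E
```

```text
cam in tool [ 0.06984874 -0.00113252 -0.17686717] axis in tool [[ 1.74701591e-04 -9.65486836e-01 -2.60451799e-01]
 [ 9.99999979e-01  1.40829661e-04  1.48712367e-04]
 [-1.06900495e-04 -2.60451819e-01  9.65486840e-01]] [[344.42555619   0.         319.97399878]
 [  0.         344.42555619 239.29051026]
 [  0.           0.           1.        ]]
[0.55490632 0.0593729  0.093     ] [0.45286643 0.09800839 0.093     ] [0.50388638 0.07869065 0.093     ] -20.738229364069962
bar [ 0.5645515  -0.18525098  0.052     ] [ 0.53168924 -0.23747215  0.052     ] 57.8182073203745
to lid, mm tool [-412.81468488  250.53293979  -93.13126073]
```

>>> send_rows([
  {"dp": [-50,30,-20],"roll": -0.1,"jaw": 100},
  {"dp": [-100,60,-40],"roll": -0.2,"jaw": 100},
  {"dp": [-150,90,-60],"roll": -0.3,"jaw": 100},
  {"dp": [-200,120,-75],"roll": -0.4,"jaw": 100},
  {"dp": [-250,150,-93],"roll": -0.5,"jaw": 100},
])

```text
time_s: 0.92
tcp_pos: [0.4518, -0.365, 0.3008]
eef_rot: [-180.0, 0.0, -125.7]
contact_force: [0.6, -0.6, -0.7]
gripper_width: 0.0877
gripper_force: 0.0
```

```bash
cat >> h.py <<'E'
from scipy.spatial.transform import Rotation as Ro
def togo(g,yaw=None):
    s=r.get_state();T=Ro.from_euler('xyz',s['eef_rot'],degrees=True).as_matrix()
    print('t',s['time_s'],'tcp',s['tcp_pos'].round(4),'rot',s['eef_rot'].round(2),'dp',(T.T@(np.array(g)-s['tcp_pos'])*1e3).round(1),
     'roll',None if yaw is None else np.radians((s['eef_rot'][2]-yaw+180)%360-180).round(4),'F',np.round(s['contact_force'],1),'w',round(s['gripper_width'],4),round(s['gripper_force'],1))
E
python3 -c "
from h import *
togo([.555,-.206,.30],-122)"
```

```text
t 0.925 tcp [ 0.4518 -0.365   0.3008] rot [-1.7999e+02  1.0000e-02 -1.2574e+02] dp [-189.3    9.1    0.8] roll -0.0652 F [ 0.6 -0.6 -0.7] w 0.0877 0.0
```

>>> send_rows([
  {"dp": [-60,3,0],"roll": -0.06,"jaw": 100},
  {"dp": [-120,6,0],"roll": -0.06,"jaw": 100},
  {"dp": [-175,9,0],"roll": -0.06,"jaw": 100},
  {"dp": [-189,9,0],"roll": -0.06,"jaw": 100},
  {"dp": [-189,9,0],"roll": -0.06,"jaw": 100},
])

```text
time_s: 1.55
tcp_pos: [0.5551, -0.2077, 0.2999]
eef_rot: [180.0, -0.0, -122.4]
contact_force: [-0.0, -0.8, 0.4]
gripper_width: 0.0877
gripper_force: 0.0
```

```bash
python3 -c "
from h import *
togo([.555,-.206,.1],-122)
c=cap('wrist','w1.png')
print(proj(c,[[.555,-.206,.022],[.53,-.2,.022]]))"
```

```text
t 1.55 tcp [ 0.5551 -0.2077  0.2999] rot [ 1.7998e+02 -1.0000e-02 -1.2238e+02] dp [ -1.4   0.9 199.9] roll -0.0067 F [-0.  -0.8  0.4] w 0.0877 0.0
[[321.36289958 202.41294885]
 [339.75069628 196.16457239]]
```

View pics/w1.png

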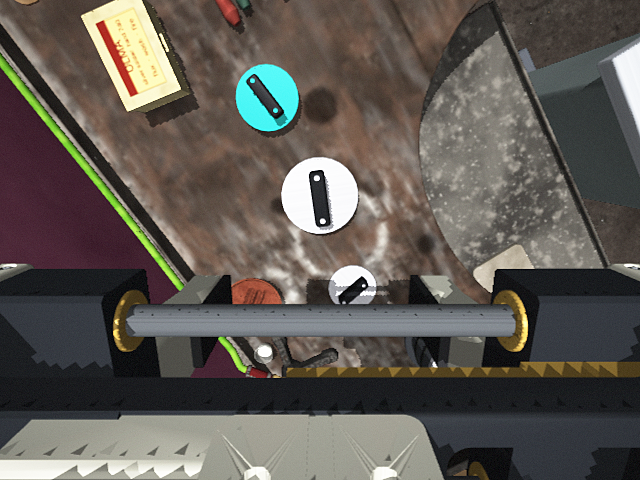

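The wrist view shows the large white lid at (320,196). Its bar runs from (317,172) to (322,226). The smaller white one is at (353,288) and the turquoise one at (267,97).

```bash
cat > lid.py <<'E'
from h import *
def lid(c,zb,seed,rr=46):
    im=c['image'].astype(int)
    m=((im.min(2)>150)&(im.max(2)-im.min(2)<50)).astype(np.uint8)
    Y,X=np.mgrid[:480,:640]; m[np.hypot(X-seed[0],Y-seed[1])>rr]=0
    cs,_=cv2.findContours(m,cv2.RETR_EXTERNAL,cv2.CHAIN_APPROX_NONE);k=max(cs,key=cv2.contourArea)
    h=cv2.convexHull(k).reshape(-1,2)
    P=np.array([ray(c,p,zb-.015)[:2] for p in h])*1e3
    e=cv2.fitEllipse(P.astype(np.float32));print('flange',e)
    f=np.zeros_like(m);cv2.fillConvexPoly(f,h,1);f=cv2.erode(f,np.ones((5,5)))
    d=((im.max(2)<75)&(f>0)).astype(np.uint8)
    cs,_=cv2.findContours(d,cv2.RETR_EXTERNAL,cv2.CHAIN_APPROX_NONE);k=max(cs,key=cv2.contourArea).reshape(-1,2)
    B=np.array([ray(c,p,zb+.015)[:2] for p in k])*1e3
    q=cv2.minAreaRect(B.astype(np.float32));bx=cv2.boxPoints(q)
    e1,e2=(bx[1]-bx[0]),(bx[2]-bx[1]);l=e1 if np.hypot(*e1)>np.hypot(*e2) else e2
    print('bar',q,'yaw',np.degrees(np.arctan2(l[1],l[0]))%180)
E
python3 -c "
from lid import *
c=cap('wrist');lid(c,.037,(320,196))"
```

```text
flange ((553.6812133789062, -212.64654541015625), (101.79695892333984, 116.0451889038086), 88.23202514648438)
bar ((552.0687255859375, -215.3177490234375), (69.71934509277344, 18.617490768432617), 65.31111907958984) yaw 65.31115
```

```bash
python3 -c "
from h import *
togo([.553,-.212,.17],-114.7)"
```

```text
t 1.65 tcp [ 0.5543 -0.209   0.3001] rot [ 1.7999e+02 -2.0000e-02 -1.2250e+02] dp [  3.2  -0.5 130.1] roll -0.1362 F [-0.2  1.   0.3] w 0.0876 0.0
```

>>> send_rows([
  {"dp": [3,0,50],"roll": -0.07,"jaw": 100},
  {"dp": [3,0,100],"roll": -0.135,"jaw": 100},
  {"dp": [3,0,130],"roll": -0.135,"jaw": 100},
  {"dp": [3,0,130],"roll": -0.135,"jaw": 100},
])

```text
time_s: 2.15
tcp_pos: [0.5509, -0.2121, 0.1681]
eef_rot: [179.7, -0.1, -114.9]
contact_force: [0.3, -0.8, 1.0]
gripper_width: 0.0878
gripper_force: 0.0
```

```bash
python3 -c "
from lid import *
togo([.553,-.212,.1])
c=cap('wrist','w2.png');p=proj(c,[.553,-.212,.022])[0];print(p);lid(c,.037,p,75)"
```

```text
t 2.15 tcp [ 0.5509 -0.2121  0.1681] rot [ 1.7975e+02 -9.0000e-02 -1.1487e+02] dp [-1.  -2.2 68.1] roll None F [ 0.3 -0.8  1. ] w 0.0878 0.0
[318.34070321 223.80894888]
flange ((556.7827758789062, -183.1658935546875), (119.74625396728516, 165.77484130859375), 172.44094848632812)
bar ((552.2029418945312, -216.0751953125), (70.70977020263672, 18.83017349243164), 65.48240661621094) yaw 65.482376
```

View pics/w2.png

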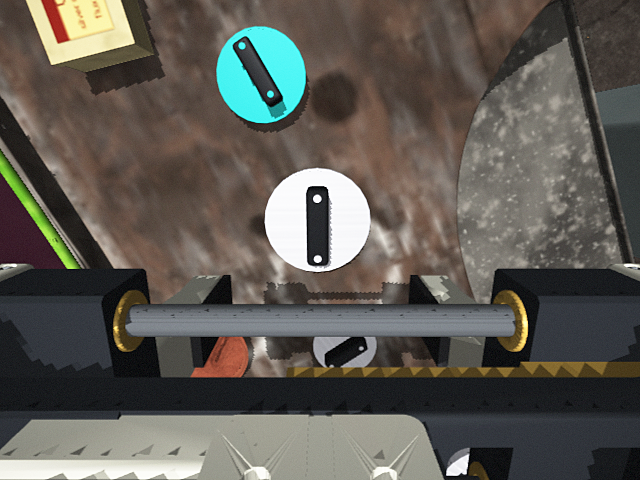

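The wrist view shows the lid's flange centred at (318,220) and its bar centred at (317,226). Both give about (0.552, -0.2155) with the bar at yaw 65.4, and the bar measures 70.7 x 18.8 mm, as described. Next is the descent and grasp.

```bash
python3 -c "
from h import *
togo([.552,-.2155,.041],-114.6)"
```

```text
t 2.2 tcp [ 0.5525 -0.2122  0.1702] rot [ 1.7994e+02 -6.0000e-02 -1.1483e+02] dp [  3.   -1.1 129.2] roll -0.0041 F [-0.3 -0.5  1.2] w 0.0877 0.0
```

>>> send_rows([
  {"dp": [3,-1,50],"roll": -0.005,"jaw": 60},
  {"dp": [3,-1,95],"roll": -0.005,"jaw": 60},
  {"dp": [3,-1,120],"roll": -0.005,"jaw": 60},
  {"dp": [3,-1,129],"roll": -0.005,"jaw": 60},
  {"dp": [3,-1,129],"roll": -0.005,"jaw": 60},
])

```text
time_s: 2.82
tcp_pos: [0.5538, -0.2146, 0.0424]
eef_rot: [-179.9, 0.0, -114.5]
contact_force: [0.2, -0.3, 0.1]
gripper_width: 0.0533
gripper_force: 0.0
```

>>> send_rows([
  {"dp": [0,0,0],"roll": 0,"jaw": 0},
  {"dp": [0,0,0],"roll": 0,"jaw": 0},
  {"dp": [0,0,0],"roll": 0,"jaw": 0},
  {"dp": [0,0,0],"roll": 0,"jaw": 0},
  {"dp": [0,0,0],"roll": 0,"jaw": 0},
], newtons=35)

```text
time_s: 3.45
tcp_pos: [0.5528, -0.2141, 0.0412]
eef_rot: [-180.0, 0.0, -114.5]
contact_force: [0.4, 0.4, -0.6]
gripper_width: 0.0079
gripper_force: 0.0
```

```bash
python3 -c "
from h import *
togo([.552,-.2155,.20],-114.6)"
```

```text
t 3.45 tcp [ 0.5528 -0.2141  0.0412] rot [-180.      0.   -114.46] dp [   1.6    0.2 -158.8] roll 0.0024 F [ 0.4  0.4 -0.6] w 0.0079 0.0
```

```bash
python3 -c "
from lid import *
togo([.552,-.2155,.20],-114.6)
cap('wrist','w3.png')
a=cap('scene');b=cap('side')
A=cv2.resize(a['image'][200:320,270:400],None,fx=3,fy=3);B=cv2.resize(b['image'][180:310,250:380],None,fx=3,fy=3)
w=np.zeros((600,800,3),np.uint8);w[:360,:390]=A;w[:390,400:790]=B;cv2.imwrite('pics/c3.png',w)
lid(a,.037,(328,255),30)
togo([.552,-.2155,.20],-114.6)"
```

```text
t 3.45 tcp [ 0.5528 -0.2141  0.0412] rot [-180.      0.   -114.46] dp [   1.6    0.2 -158.8] roll 0.0024 F [ 0.4  0.4 -0.6] w 0.0079 0.0
flange ((549.5360717773438, -207.02415466308594), (110.0372543334961, 115.1404800415039), 14.401239395141602)
bar ((528.9600219726562, -183.79464721679688), (59.65203094482422, 34.978633880615234), 44.19891357421875) yaw 44.198883
t 3.6 tcp [ 0.5528 -0.2141  0.0411] rot [ 179.99   -0.   -114.47] dp [   1.6    0.2 -158.9] roll 0.0024 F [ 0.2  0.2 -1.3] w 0.0012 0.0
```

View pics/c3.png

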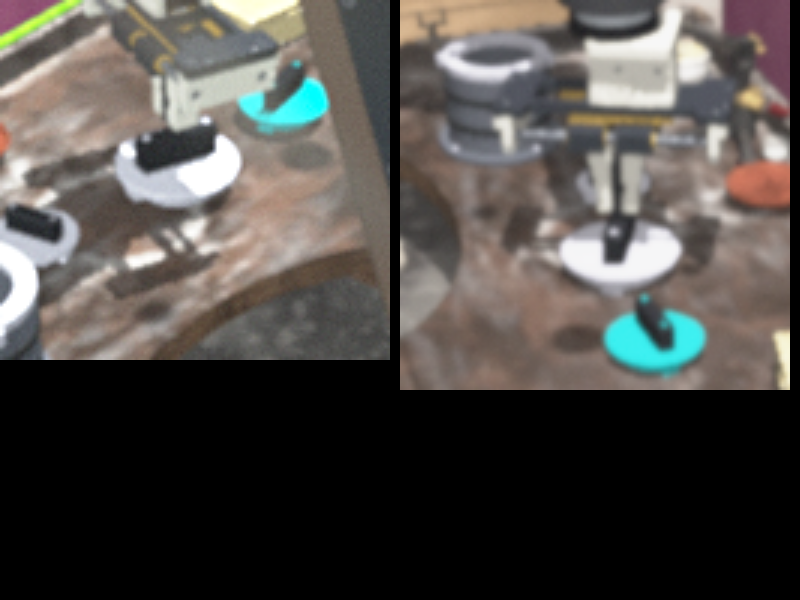

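View pics/w3.png

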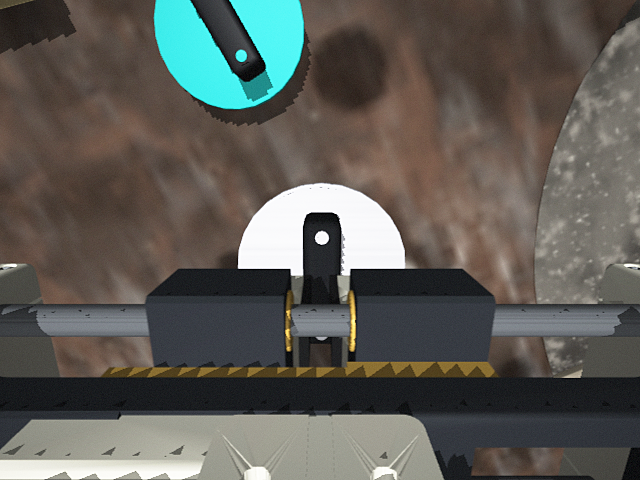

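The width reads 1.2 mm, and both views show the fingers above the bar, so it isn't gripped. I'll check the height by triangulation.

```bash
python3 - <<'E'
from h import *
a=cap('scene');b=cap('side');w=cap('wrist')
s=r.get_state();print(s['tcp_pos'],s['gripper_width'])
tip=s['tcp_pos']-[0,0,.014]
def tri(cs,px):
    A=[]
    for c,p in zip(cs,px):
        P=np.array(c['K'])@np.c_[cv2.Rodrigues(np.array(c['rvec'],float))[0],np.array(c['tvec']).ravel()]
        A+=[p[0]*P[2]-P[0],p[1]*P[2]-P[1]]
    X=np.linalg.svd(np.array(A))[2][3];return X[:3]/X[3]
print('proj tip scene (crop px)',(proj(a,tip)-[270,200])*3,'side',(proj(b,tip)-[250,180])*3+[400,0])
# flange ellipse centres in scene/side (bounding boxes of bright)
fs=np.array([270+180/3,200+167/3]);fd=np.array([250+220/3,180+255/3])
print('flange tri',tri([a,b],[fs,fd]))
print('tip tri',tri([a,b],[(270+186/3,200+128/3),(250+217/3,180+212/3)]))
E
```

```text
[ 0.5528191  -0.21412797  0.04112699] 0.0006381711045537578
proj tip scene (crop px) [[175.269643   152.57843691]] side [[620.47916829 239.92993031]]
flange tri [ 0.55075186 -0.21640715  0.01318042]
tip tri [ 0.54705267 -0.21762439  0.05441399]
```

```bash
python3 -c "
from h import *
a=cap('scene','s4.png');b=cap('side','d4.png');c=cap('wrist','w4.png')"
```

>>> send_rows([
  {"dp": [0,0,-30],"roll": 0,"jaw": 0},
  {"dp": [0,0,-60],"roll": 0,"jaw": 0},
  {"dp": [0,0,-60],"roll": 0,"jaw": 0},
])

```text
time_s: 4.28
tcp_pos: [0.5546, -0.2144, 0.1038]
eef_rot: [-179.7, 0.1, -114.4]
contact_force: [-0.3, 0.7, -0.1]
gripper_width: 0.0002
gripper_force: 0.0
```

```bash
python3 -c "
from h import *
togo([.552,-.2155,.20],-114.6)
a=cap('scene','s5.png');c=cap('wrist','w5.png');b=cap('side','d5.png')
w=np.zeros((600,800,3),np.uint8)
for i,n in enumerate('45'):
    S=cv2.imread(f'pics/s{n}.png')[205:285,285:375];W=cv2.imread(f'pics/w{n}.png')[180:400,200:440];D=cv2.imread(f'pics/d{n}.png')[190:290,290:370]
    for S_,x in((S,0),(W,300),(D,550)):
        h=300;k=cv2.resize(S_,(240,int(240*S_.shape[0]/S_.shape[1])));k=k[:300];w[i*300:i*300+k.shape[0],x:x+240]=k
cv2.imwrite('pics/c5.png',w)"
```

```text
t 4.275 tcp [ 0.5546 -0.2144  0.1038] rot [-1.7974e+02  7.0000e-02 -1.1444e+02] dp [  2.    1.5 -96.2] roll 0.0028 F [-0.3  0.7 -0.1] w 0.0002 0.0
```

View pics/c5.png

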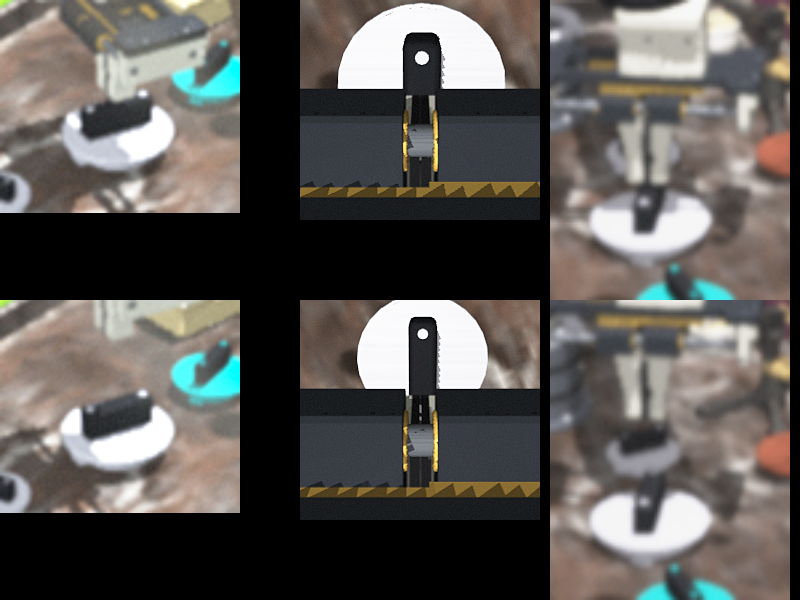

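```bash
cat >> h.py <<'E'
def tri(cs,px):
    A=[]
    for c,p in zip(cs,px):
        P=np.array(c['K'])@np.c_[cv2.Rodrigues(np.array(c['rvec'],float))[0],np.array(c['tvec']).ravel()]
        A+=[p[0]*P[2]-P[0],p[1]*P[2]-P[1]]
    X=np.linalg.svd(np.array(A))[2][3];return X[:3]/X[3]
E
python3 - <<'E'
from h import *
a=cap('scene');b=cap('side')
print('tip',tri([a,b],[(328.9,218.9),(321.3,229.7)]),r.get_state()['tcp_pos'])
# difference s4->s5: what pixels changed = fingers; lowest moved light pixels
# bar top bolts: scene crop (90,403),(145,392); side (645,495) near, far hidden
def B(px,x0,y0,k): return (x0+px[0]/k,y0+px[1]/k)
print('near bolt',tri([a,b],[B((146,93),285,205,2.667),B((94,199),290,190,3)]))
for nm,c in(('scene',a),('side',b)):
    print(nm,proj(c,[[.552,-.2155,.022],[.5646,-.188,.052],[.5394,-.243,.052]]))
E
```

```text
tip [ 0.54995351 -0.216435    0.11671734] [ 0.55212717 -0.21406419  0.10019806]
near bolt [ 0.53928615 -0.24030061  0.0523834 ]
scene [[329.06457486 252.45383249]
 [317.70518313 245.49081076]
 [339.8511136  238.99692573]]
side [[323.38081393 262.0093526 ]
 [324.91758511 246.28880635]
 [321.16905995 257.43731516]]
```

The lid is untouched; the fingers closed above the bar. Triangulation puts the fingertips about 14 mm above the reported TCP, not 14 mm ahead of it. I'll use that measured offset and descend to TCP z of about 0.014.

>>> send_rows([
  {"dp": [0,0,0],"roll": 0,"jaw": 60},
  {"dp": [0,0,0],"roll": 0,"jaw": 60},
  {"dp": [0,0,0],"roll": 0,"jaw": 60},
  {"dp": [1,0,0],"roll": 0,"jaw": 60},
  {"dp": [1,0,30],"roll": 0,"jaw": 60},
])

```text
time_s: 5.15
tcp_pos: [0.5545, -0.2154, 0.0731]
eef_rot: [-179.7, 0.1, -114.4]
contact_force: [0.8, 0.1, -0.1]
gripper_width: 0.0448
gripper_force: 0.0
```

>>> send_rows([
  {"dp": [0,0,20],"roll": 0,"jaw": 60},
  {"dp": [0,0,40],"roll": 0,"jaw": 60},
  {"dp": [0,0,40],"roll": 0,"jaw": 60},
])

```text
time_s: 5.52
tcp_pos: [0.5512, -0.2149, 0.0298]
eef_rot: [179.8, -0.1, -114.5]
contact_force: [0.4, 0.4, -0.1]
gripper_width: 0.0526
gripper_force: 0.0
```

```bash
python3 - <<'E'
from h import *
togo([.552,-.2155,.014],-114.6)
E
```

```text
t 5.525 tcp [ 0.5512 -0.2149  0.0298] rot [ 1.7983e+02 -6.0000e-02 -1.1448e+02] dp [ 0.2 -1.  15.8] roll 0.0021 F [ 0.4  0.4 -0.1] w 0.0526 0.0
```

>>> send_rows([
  {"dp": [0,0,8],"roll": 0,"jaw": 60},
  {"dp": [0,0,12],"roll": 0,"jaw": 60},
  {"dp": [0,0,15],"roll": 0,"jaw": 60},
  {"dp": [0,0,15],"roll": 0,"jaw": 60},
])

```text
time_s: 6.02
tcp_pos: [0.5524, -0.215, 0.0162]
eef_rot: [180.0, 0.0, -114.5]
contact_force: [0.3, 0.4, 1.2]
gripper_width: 0.0524
gripper_force: 0.0
```

>>> send_rows([
  {"dp": [0,0,0],"roll": 0,"jaw": 0},
  {"dp": [0,0,0],"roll": 0,"jaw": 0},
  {"dp": [0,0,0],"roll": 0,"jaw": 0},
  {"dp": [0,0,0],"roll": 0,"jaw": 0},
  {"dp": [0,0,0],"roll": 0,"jaw": 0},
], newtons=35)

```text
time_s: 6.65
tcp_pos: [0.5523, -0.215, 0.0162]
eef_rot: [180.0, -0.0, -114.5]
contact_force: [-0.5, 1.4, 1.4]
gripper_width: 0.0198
gripper_force: 35.0
```

Gripped: width 19.8 mm at 35 N. Now lift and move to a viewpoint beside the barrel.

```bash
python3 - <<'E'
from h import *
togo([.5523,-.215,.16]); togo([.447,-.065,.28],-20.7)
E
```

```text
t 6.65 tcp [ 0.5523 -0.215   0.0162] rot [ 179.99   -0.   -114.46] dp [   0.     0.  -143.8] roll None F [-0.5  1.4  1.4] w 0.0198 35.0
t 6.65 tcp [ 0.5523 -0.215   0.0162] rot [ 179.99   -0.   -114.46] dp [ -92.9  158.  -263.8] roll -1.6365 F [-0.5  1.4  1.4] w 0.0198 35.0
```

>>> send_rows([
  {"dp": [0,0,-20],"roll": 0,"jaw": 0},
  {"dp": [0,0,-60],"roll": 0,"jaw": 0},
  {"dp": [0,0,-110],"roll": 0,"jaw": 0},
  {"dp": [0,0,-150],"roll": 0,"jaw": 0},
  {"dp": [0,0,-150],"roll": 0,"jaw": 0},
])

```text
time_s: 7.28
tcp_pos: [0.5543, -0.2153, 0.1696]
eef_rot: [-179.7, 0.1, -114.4]
contact_force: [-0.2, 0.3, -2.8]
gripper_width: 0.0198
gripper_force: 35.0
```

```bash
python3 - <<'E'
from h import *
togo([.447,-.065,.28],-20.7)
E
```

```text
t 7.275 tcp [ 0.5543 -0.2153  0.1696] rot [-1.7966e+02  1.1000e-01 -1.1445e+02] dp [ -92.6  159.2 -111.2] roll -1.6362 F [-0.2  0.3 -2.8] w 0.0198 35.0
```

>>> send_rows([
  {"dp": [-18,32,-22],"roll": -0.17,"jaw": 0},
  {"dp": [-37,64,-44],"roll": -0.34,"jaw": 0},
  {"dp": [-55,95,-66],"roll": -0.51,"jaw": 0},
  {"dp": [-74,127,-88],"roll": -0.68,"jaw": 0},
  {"dp": [-92,158,-111],"roll": -0.85,"jaw": 0},
])

```text
time_s: 7.9
tcp_pos: [0.4451, -0.065, 0.2762]
eef_rot: [179.9, 0.1, -65.5]
contact_force: [-0.0, 0.9, -2.4]
gripper_width: 0.0197
gripper_force: 35.0
```

>>> send_rows([
  {"dp": [0,0,0],"roll": -0.17,"jaw": 0},
  {"dp": [0,0,0],"roll": -0.34,"jaw": 0},
  {"dp": [0,0,0],"roll": -0.51,"jaw": 0},
  {"dp": [0,0,0],"roll": -0.68,"jaw": 0},
  {"dp": [0,0,0],"roll": -0.78,"jaw": 0},
])

```text
time_s: 8.52
tcp_pos: [0.4459, -0.0657, 0.2756]
eef_rot: [180.0, 0.1, -20.8]
contact_force: [-0.4, -0.4, -1.6]
gripper_width: 0.0198
gripper_force: 35.0
```

>>> send_rows([
  {"dp": [0,0,0],"roll": 0,"jaw": 0},
])

```text
time_s: 8.65
tcp_pos: [0.446, -0.0658, 0.2759]
eef_rot: [180.0, 0.1, -21.1]
contact_force: [-0.4, -0.1, -2.3]
gripper_width: 0.0194
gripper_force: 35.0
```

```bash
python3 - <<'E'
from h import *
togo([.5,.075,.28],-20.7)
c=cap('wrist','w6.png');print(proj(c,[.504,.0787,.095]))
E
```

```text
t 8.65 tcp [ 0.446  -0.0658  0.2759] rot [ 1.7996e+02  1.2000e-01 -2.1130e+01] dp [  -0.4 -150.8   -4.3] roll -0.0075 F [-0.4 -0.1 -2.3] w 0.0194 35.0
[[171.38481308 213.51879457]]
```

View pics/w6.png

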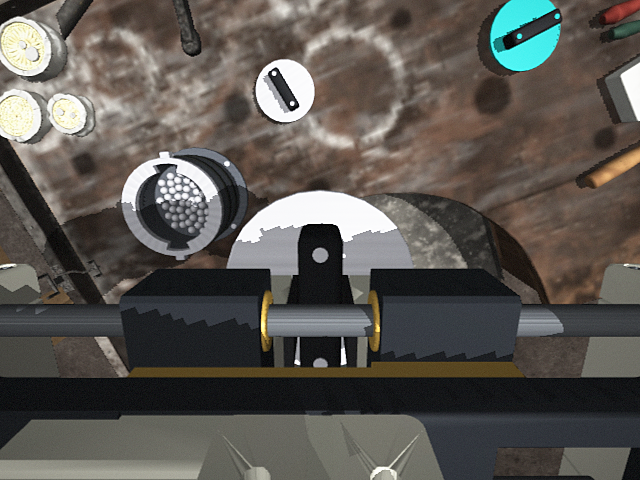

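The wrist view shows the barrel rim centred near (172,207). Its marker blocks are at about (163,155) and (180,258), with the notches just inside them. The lid is held at (320,265).

```bash
cat > rim.py <<'E'
from h import *
from scipy.optimize import least_squares
def rim(c,ctr):
    g=cv2.GaussianBlur(c['image'],(3,3),0).min(2).astype(np.float32)
    th=np.radians(np.arange(0,360,1.));ctr=np.array(ctr)
    def samp(r):
        P=np.c_[ctr[0]+r*np.cos(th),ctr[1]+r*np.sin(th),np.full(len(th),.095)]
        p=proj(c,P).astype(np.float32);return cv2.remap(g,p[:,:1],p[:,1:],cv2.INTER_LINEAR).ravel()
    for it in range(4):
        rs=np.arange(.028,.060,.0005);U=np.array([samp(x) for x in rs])
        d=np.diff(U,axis=0); 
        i_in=np.argmax(d[(rs[:-1]<.048)],0);ri=rs[i_in]
        k=(abs(ri-np.median(ri))<.003)
        f=lambda v:np.hypot(ctr[0]+ri[k]*np.cos(th[k])-v[0],ctr[1]+ri[k]*np.sin(th[k])-v[1])-v[2]
        s=least_squares(f,[*ctr,.0385],loss='soft_l1',f_scale=.001);ctr=s.x[:2]
    print('inner fit',s.x,'n',k.sum())
    v=samp(.0425);z=cv2.blur(np.r_[v,v,v].reshape(-1,1),(1,3)).ravel()[360:720]
    dark=z<(np.percentile(z,80)*.65)
    ang=np.degrees(th)[dark];print('dark angs',ang.astype(int).tolist())
    for r_ in(.041,.0425,.044):
        v=samp(r_);dk=v<np.percentile(v,80)*.65
        # correlation with two opposite notches
        best=max(range(180),key=lambda a:sum(dk[(a+o+j)%360] for o in(0,180) for j in range(-15,16))-.01*0)
        sc=[sum(dk[(a+o+j)%360] for o in(0,180) for j in range(-14,15)) for a in range(180)];m=max(sc)
        print(r_,'best',m,[a for a in range(180) if sc[a]>=m])
E
python3 - <<'E'
from rim import *
c=cap('wrist');rim(c,ray(c,(172,207),.095)[:2])
E
```

```text
inner fit [0.50908251 0.07613035 0.03790644] n 265
dark angs [64, 65, 66, 67, 68, 69, 70, 71, 72, 73, 74, 75, 76, 77, 78, 79, 80, 81, 82, 83, 84, 85, 86, 87, 88, 89, 90, 91, 92, 93, 94, 95, 96, 97, 98, 99, 100, 101, 102, 103, 104, 105, 106, 107, 108, 109, 110, 111, 112, 113, 114, 115, 116, 117, 118, 119, 119, 121, 122, 123, 124, 125, 126, 127, 128, 129, 130, 131, 132, 133, 134, 135, 136, 137, 138, 139, 140, 141, 142, 143, 144, 145, 146, 147, 148, 149, 150, 151, 152, 153, 154, 155, 156, 157, 158, 159, 160, 161, 162, 163, 164, 165, 166, 167, 168, 169, 170, 171, 172, 173, 174, 175, 176, 177, 178, 179, 180, 181, 182, 183, 184, 185, 186, 187, 188, 189, 190, 191, 192, 193, 194, 195, 196, 197, 198, 199, 200, 201, 202, 203, 204, 205, 206, 207, 208, 209, 210, 211, 212, 213, 214, 215, 216, 217, 218, 219, 220, 221, 222, 223, 224, 225, 226, 227, 228, 229, 230, 230, 232, 233, 234, 235, 236, 237, 238, 239, 239, 241, 242, 243, 244, 245, 246, 247, 248, 248, 250, 251, 252, 253, 254, 255, 256, 257, 258, 259, 260, 326, 327, 328, 329, 330, 331, 332, 333, 334, 335, 336, 337, 338, 339, 340, 341, 342, 343, 344, 345, 346, 347, 348, 349, 350, 351, 352, 353, 354, 355]
0.041 best 58 [161]
0.0425 best 58 [160, 161]
0.044 best 58 [160, 161, 162]
```

```bash
cat > held.py <<'E'
from h import *
def held(c,s):
    im=c['image'];T=Ro.from_euler('xyz',s['eef_rot'],degrees=True).as_matrix();tc=s['tcp_pos']
    g=im.min(2)
    L=lambda P:(T.T@(P-tc)*1e3).round(1)
    for y0,y1 in((235,275),(345,380)):
        m=(g[y0:y1,300:340]>110).astype(np.uint8);n,l,st,ce=cv2.connectedComponentsWithStats(m)
        for k in range(1,n):
            if 20<st[k,4]<400: 
                p=ce[k]+[300,y0];print('bolt',p.round(1),st[k,4],L(ray(c,p,tc[2]+.0358)))
    # flange upper arc
    pts=[]
    hsv=cv2.cvtColor(im,cv2.COLOR_BGR2HSV)
    for x in range(245,372,4):
        col=cv2.GaussianBlur(im[:,x-1:x+2],(3,3),0).min(2)[:,1].astype(int)
        y=170+np.argmax(np.diff(col[170:235]));pts.append((x,y+.5))
    P=np.array([L(ray(c,p,tc[2]+.0058))[:2] for p in pts])
    from scipy.optimize import least_squares
    q=least_squares(lambda v:np.hypot(P[:,0]-v[0],P[:,1]-v[1])-51,[0,0],loss='soft_l1')
    q3=least_squares(lambda v:np.hypot(P[:,0]-v[0],P[:,1]-v[1])-v[2],[0,0,51],loss='soft_l1')
    print('flange arc in tool mm',q.x,q.cost,'free r',q3.x,q3.cost)
E
python3 - <<'E'
from held import *; from rim import *
s=r.get_state();c=cap('wrist');held(c,s)
g=c['image'].min(2)
ctr=np.array([.5091,.0761])
for R in(.041,.044):
    a=np.arange(130,190,3);p=proj(c,[[ctr[0]+R*np.cos(np.radians(t)),ctr[1]+R*np.sin(np.radians(t)),.095] for t in a])
    print([(int(t),int(g[int(round(y)),int(round(x))])) for t,(x,y) in zip(a,p)])
a=np.arange(310,370,3);p=proj(c,[[ctr[0]+.044*np.cos(np.radians(t)),ctr[1]+.044*np.sin(np.radians(t)),.095] for t in a])
print([(int(t),int(g[int(round(y)),int(round(x))])) for t,(x,y) in zip(a,p)])
E
```

```text
bolt [319.7 254.8] 184 [ 26.1   0.5 -35.8]
bolt [319.7 362.7] 101 [-27.2   0.5 -35.8]
flange arc in tool mm [-1.07930689  0.72439792] 0.5545487535729261 free r [-0.57564183  0.64167732 50.52500441] 0.5355222236636208
[(130, 146), (133, 150), (136, 153), (139, 144), (142, 149), (145, 132), (148, 64), (151, 30), (154, 28), (157, 33), (160, 35), (163, 33), (166, 34), (169, 37), (172, 34), (175, 30), (178, 133), (181, 151), (184, 147), (187, 145)]
[(130, 146), (133, 148), (136, 149), (139, 149), (142, 142), (145, 146), (148, 66), (151, 50), (154, 77), (157, 70), (160, 66), (163, 68), (166, 37), (169, 39), (172, 44), (175, 36), (178, 109), (181, 151), (184, 144), (187, 151)]
[(310, 242), (313, 246), (316, 247), (319, 246), (322, 246), (325, 183), (328, 93), (331, 56), (334, 26), (337, 20), (340, 21), (343, 27), (346, 21), (349, 22), (352, 48), (355, 113), (358, 242), (361, 247), (364, 242), (367, 245)]
```

```bash
python3 - <<'E'
from h import *
togo([.510,.0765,.15],-18.5)
E
```

```text
t 8.8 tcp [ 0.4464 -0.0659  0.2766] rot [ 1.7998e+02  5.0000e-02 -2.1190e+01] dp [   7.9 -155.8  126.5] roll -0.047 F [-0.2 -0.1 -2.6] w 0.0199 35.0
```

>>> send_rows([
  {"dp": [2,-50,10],"roll": -0.047,"jaw": 0},
  {"dp": [5,-100,40],"roll": -0.047,"jaw": 0},
  {"dp": [8,-140,75],"roll": -0.047,"jaw": 0},
  {"dp": [8,-156,110],"roll": -0.047,"jaw": 0},
  {"dp": [8,-156,126],"roll": -0.047,"jaw": 0},
])

```text
time_s: 9.43
tcp_pos: [0.5094, 0.0773, 0.1487]
eef_rot: [179.9, 0.1, -18.4]
contact_force: [-0.5, 0.3, -1.8]
gripper_width: 0.02
gripper_force: 35.0
```

>>> send_rows([
  {"dp": [0,0,0],"roll": 0,"jaw": 0},
  {"dp": [0,0,0],"roll": 0,"jaw": 0},
])

```text
time_s: 9.68
tcp_pos: [0.5109, 0.0765, 0.1525]
eef_rot: [-179.9, -0.1, -18.4]
contact_force: [0.2, -0.7, -0.6]
gripper_width: 0.0197
gripper_force: 35.0
```

```bash
python3 - <<'E'
from h import *
for i in range(3):
    cap('wrist');togo([.510,.0765,.12],-18.5)
E
```

```text
t 9.725 tcp [0.511  0.0766 0.1527] rot [-1.7991e+02 -1.1000e-01 -1.8430e+01] dp [-1.   0.4 32.7] roll 0.0013 F [-0.3 -0.4 -2.5] w 0.0202 35.0
t 9.775 tcp [0.511  0.0767 0.1527] rot [-1.7989e+02 -1.1000e-01 -1.8420e+01] dp [-1.   0.5 32.7] roll 0.0014 F [-0.2  0.2 -1.5] w 0.0194 35.0
t 9.825 tcp [0.5109 0.0767 0.1525] rot [-1.799e+02 -1.000e-01 -1.842e+01] dp [-0.8  0.5 32.5] roll 0.0013 F [ 0.8  0.9 -2.1] w 0.02 35.0
```

Now lower to rim contact (TCP about 0.111) and watch the force.

>>> send_rows([
  {"dp": [-1,0,15],"roll": 0,"jaw": 0},
  {"dp": [-1,0,30],"roll": 0,"jaw": 0},
  {"dp": [-1,0,38],"roll": 0,"jaw": 0},
  {"dp": [-1,0,38],"roll": 0,"jaw": 0},
])

```text
time_s: 10.32
tcp_pos: [0.5087, 0.0768, 0.1121]
eef_rot: [179.9, 0.1, -18.4]
contact_force: [-0.4, -0.4, -2.3]
gripper_width: 0.0194
gripper_force: 35.0
```

>>> send_rows([
  {"dp": [0,0,2],"roll": 0,"jaw": 0},
  {"dp": [0,0,4],"roll": 0,"jaw": 0},
  {"dp": [0,0,6],"roll": 0,"jaw": 0},
  {"dp": [0,0,6],"roll": 0,"jaw": 0},
])

```text
time_s: 10.82
tcp_pos: [0.5092, 0.0771, 0.1071]
eef_rot: [180.0, 0.0, -18.4]
contact_force: [0.4, -0.3, -2.5]
gripper_width: 0.0192
gripper_force: 35.0
```

Past the rim with no contact force. Next, the rest of the way to 0.095.

>>> send_rows([
  {"dp": [0,0,3],"roll": 0,"jaw": 0},
  {"dp": [0,0,6],"roll": 0,"jaw": 0},
  {"dp": [0,0,8],"roll": 0,"jaw": 0},
  {"dp": [0,0,8],"roll": 0,"jaw": 0},
])

```text
time_s: 11.32
tcp_pos: [0.5092, 0.0771, 0.0989]
eef_rot: [180.0, 0.0, -18.4]
contact_force: [-0.0, -0.0, -2.6]
gripper_width: 0.0198
gripper_force: 35.0
```

>>> send_rows([
  {"dp": [0,0,2],"roll": 0,"jaw": 0},
  {"dp": [0,0,4],"roll": 0,"jaw": 0},
  {"dp": [0,0,4],"roll": 0,"jaw": 0},
])

```text
time_s: 11.7
tcp_pos: [0.5094, 0.0772, 0.0952]
eef_rot: [-180.0, -0.0, -18.4]
contact_force: [-0.6, 0.3, -1.8]
gripper_width: 0.0196
gripper_force: 35.0
```

>>> send_rows([
  {"dp": [0,0,1],"roll": 0,"jaw": 0},
  {"dp": [0,0,1.5],"roll": 0,"jaw": 0},
  {"dp": [0,0,1.5],"roll": 0,"jaw": 0},
])

```text
time_s: 12.08
tcp_pos: [0.5094, 0.0772, 0.0951]
eef_rot: [-180.0, -0.0, -18.3]
contact_force: [-6.2, 1.0, 13.5]
gripper_width: 0.0193
gripper_force: 35.0
```

Seated: TCP is at 0.0951, against 0.0952 predicted for home, with 13.5 N of contact force. I'll ease off slightly and turn clockwise.

>>> send_rows([
  {"dp": [0,0,-1],"roll": 0,"jaw": 0},
  {"dp": [0,0,-1],"roll": 0.1,"jaw": 0},
  {"dp": [0,0,-1],"roll": 0.22,"jaw": 0},
  {"dp": [0,0,-1],"roll": 0.34,"jaw": 0},
  {"dp": [0,0,-1],"roll": 0.46,"jaw": 0},
])

```text
time_s: 12.7
tcp_pos: [0.51, 0.0773, 0.0952]
eef_rot: [-179.9, -0.0, -44.9]
contact_force: [0.1, 0.9, 1.7]
gripper_width: 0.0198
gripper_force: 35.0
```

```bash
python3 -c "
from h import *
togo([.5094,.0772,.0951],-83);print(r.get_state()['moment'])"
```

```text
t 12.7 tcp [0.51   0.0773 0.0952] rot [-1.7994e+02 -5.0000e-02 -4.4930e+01] dp [-0.4  0.5  0.1] roll 0.6644 F [0.1 0.9 1.7] w 0.0198 35.0
[-0.13071996  0.31456524  0.12818232]
```

>>> send_rows([
  {"dp": [0,0,0],"roll": 0.12,"jaw": 0},
  {"dp": [0,0,0],"roll": 0.24,"jaw": 0},
  {"dp": [0,0,0],"roll": 0.36,"jaw": 0},
  {"dp": [0,0,0],"roll": 0.48,"jaw": 0},
  {"dp": [0,0,0],"roll": 0.56,"jaw": 0},
])

```text
time_s: 13.32
tcp_pos: [0.5098, 0.0771, 0.0952]
eef_rot: [-179.9, -0.0, -77.0]
contact_force: [0.2, -0.4, 2.9]
gripper_width: 0.0196
gripper_force: 35.0
```

```bash
python3 -c "
from h import *
togo([.5094,.0772,.0951],-83);print(r.get_state()['moment'])"
```

```text
t 13.325 tcp [0.5098 0.0771 0.0952] rot [-1.7994e+02 -2.0000e-02 -7.6980e+01] dp [-0.2  0.4  0.1] roll 0.1051 F [ 0.2 -0.4  2.9] w 0.0196 35.0
[-0.07751723  0.34444031  0.07701768]
```

Free so far, at yaw -77. Next, small steps to the stop.

>>> send_rows([
  {"dp": [0,0,0],"roll": 0.04,"jaw": 0},
  {"dp": [0,0,0],"roll": 0.08,"jaw": 0},
  {"dp": [0,0,0],"roll": 0.11,"jaw": 0},
  {"dp": [0,0,0],"roll": 0.14,"jaw": 0},
  {"dp": [0,0,0],"roll": 0.14,"jaw": 0},
])

```text
time_s: 13.95
tcp_pos: [0.5088, 0.0769, 0.0952]
eef_rot: [180.0, -0.0, -84.8]
contact_force: [-7.0, -0.4, 8.4]
gripper_width: 0.0198
gripper_force: 35.7
```

```bash
python3 -c "
from h import *
togo([.5094,.0772,.0951],-83);print(r.get_state()['moment'])"
```

```text
t 13.95 tcp [0.5088 0.0769 0.0952] rot [ 1.7995e+02 -4.0000e-02 -8.4770e+01] dp [-0.2 -0.7  0.1] roll -0.0308 F [-7.  -0.4  8.4] w 0.0198 35.7
[0.11557141 2.29838173 0.83812797]
```

>>> send_rows([
  {"dp": [0,0,0],"roll": 0.03,"jaw": 0},
  {"dp": [0,0,0],"roll": 0.05,"jaw": 0},
  {"dp": [0,0,0],"roll": 0.05,"jaw": 0},
])

```text
time_s: 14.32
tcp_pos: [0.5087, 0.0766, 0.0952]
eef_rot: [179.9, -0.1, -87.6]
contact_force: [-5.9, -1.6, 7.8]
gripper_width: 0.02
gripper_force: 37.2
```

```bash
python3 -c "
from h import *
togo([.5094,.0772,.0951],-83);print(r.get_state()['moment'])"
```

```text
t 14.325 tcp [0.5087 0.0766 0.0952] rot [ 1.7995e+02 -8.0000e-02 -8.7600e+01] dp [-0.6 -0.7  0.1] roll -0.0802 F [-5.9 -1.6  7.8] w 0.02 37.2
[-0.4831837   2.11553755  1.13244399]
```

```bash
python3 -c "
from held import *
s=r.get_state();c=cap('wrist','w7.png');held(c,s)
im=c['image'];cv2.imwrite('pics/c7.png',im[150:400,120:520])"
```

```text
bolt [338.5 245.7] 47 [ 30.1   7.3 -35.8]
bolt [315.9 255.4] 200 [ 25.8  -2.4 -35.8]
bolt [301.4 356. ] 79 [-23.5  -9.3 -35.8]
bolt [324.9 363.1] 89 [-27.3   1.6 -35.8]
flange arc in tool mm [ 2.2055781  -0.11896375] 0.6582609563691095 free r [ 3.91689847 -0.41447206 49.38488794] 0.42521435537187413
```

View pics/c7.png

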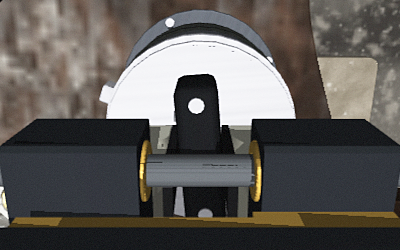

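The bar lags the tool by 4.3°, so the lid's yaw is -83.3. It has turned 65° and is hard against the stop. I'll release it here and rise straight up.

>>> send_rows([
  {"dp": [0,0,0],"roll": 0,"jaw": 70},
  {"dp": [0,0,0],"roll": 0,"jaw": 70},
  {"dp": [0,0,0],"roll": 0,"jaw": 70},
  {"dp": [0,0,0],"roll": 0,"jaw": 70},
  {"dp": [0,0,0],"roll": 0,"jaw": 70},
])

```text
time_s: 15.0
tcp_pos: [0.5093, 0.0772, 0.0946]
eef_rot: [-180.0, 0.0, -87.7]
contact_force: [1.0, 0.5, -0.2]
gripper_width: 0.0605
gripper_force: 0.0
```

>>> send_rows([
  {"dp": [0,0,-20],"roll": 0,"jaw": 70},
  {"dp": [0,0,-60],"roll": 0,"jaw": 70},
  {"dp": [0,0,-110],"roll": 0,"jaw": 70},
  {"dp": [0,0,-140],"roll": 0,"jaw": 70},
  {"dp": [0,0,-140],"roll": 0,"jaw": 70},
])

```text
time_s: 15.62
tcp_pos: [0.5107, 0.0777, 0.2374]
eef_rot: [-179.7, 0.1, -87.7]
contact_force: [-0.7, 1.0, -0.3]
gripper_width: 0.0614
gripper_force: 0.0
```

```bash
python3 -c "
from lid import *
togo([.5094,.0772,.0951],-83)
c=cap('wrist','w8.png');p=proj(c,[.509,.076,.101])[0];print(p);lid(c,.116,p,62)"
```

```text
t 15.625 tcp [0.5107 0.0777 0.2374] rot [-1.7972e+02  1.1000e-01 -8.7690e+01] dp [  0.7   2.  142.3] roll -0.0819 F [-0.7  1.  -0.3] w 0.0614 0.0
[323.07839205 223.29322479]
flange ((508.8255615234375, 75.23761749267578), (102.6341323852539, 109.1495590209961), 74.04869842529297)
bar ((509.17437744140625, 75.25257110595703), (18.997350692749023, 70.93033599853516), 7.698441028594971) yaw 97.69846
```

View pics/w8.png

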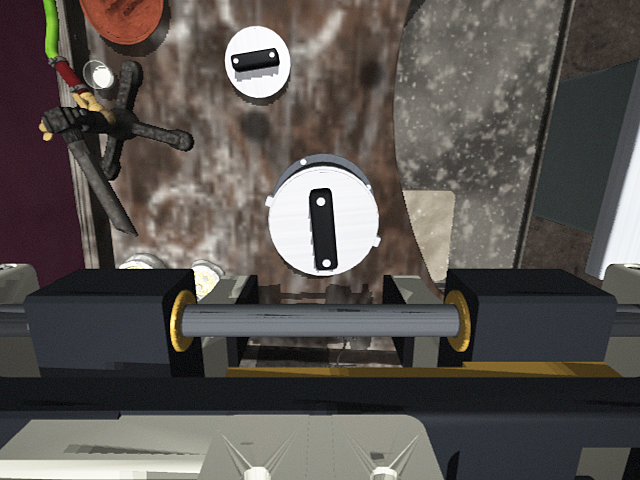

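```bash
python3 -c "
from h import *
c=cap('wrist');g=c['image'].min(2)
P=[]
for x0,y0 in((308,190),(314,252)):
    m=(g[y0:y0+22,x0:x0+22]>110).astype(np.uint8);n,l,s,ce=cv2.connectedComponentsWithStats(m)
    for k in range(1,n):
        if s[k,4]>8: p=ce[k]+[x0,y0];P.append(ray(c,p,.131)[:2]);print(p,s[k,4],P[-1])
d=P[0]-P[-1];print(np.degrees(np.arctan2(d[1],d[0])),np.hypot(*d),(P[0]+P[-1])/2)"
```

```text
[318.79365079 201.88888889] 63 [0.51243801 0.05070365]
[324.56603774 263.54716981] 53 [0.5053612  0.10404256]
[324.97368421 271.67105263] 76 [0.50468255 0.11147959]
-82.7279312489736 0.06126877135451861 [0.50856028 0.08109162]
```

The released lid sits flat and centred at (0.509, 0.075), turned about 64–65° from the notches. In the picture the bar runs (320,201)–(327,263) and the marker blocks are at (268,202) and (376,242). Handing in.

```bash
python3 -c "
from h import *
print(r.close_job())"
```

```text
the job is handed in; nothing more can be done
None
```

The job is handed in at about 16 s: the lid is on the barrel with its lugs through the notches and its flange seated, turned clockwise about 64–65° to the stop and released, and the saucer, block and hammer were never touched.

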